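Shut the bobbin case: tile lid into its pocket, latch down

ROBOT

A 6-joint arm with a two-finger parallel gripper is mounted at the origin on the work surface. World frame = base frame: x ahead of the robot, y to its left, z up, the work surface at z = 0. Lengths are in m, angles in rad, forces in N, time in s.
With the tool pointing down it reaches from about 0.375 to 0.975 m from the base axis. Payload 3.8 kg.
Tool frame: the origin (TCP) lies between the finger pads; the fingertips stand 25 mm ahead of it and the grasp point (between the pads) lies 6 mm ahead of it; z points along the fingers, y is the line along which they close (so a half turn about z gives the same grasp; the last joint's range is limited). The gripper opens to 88 mm and grips with 3 to 60 N. Pads are 18 mm wide; open, the fingers measure 123 mm over their backs; the gripper's body (75 mm by 187 mm) begins 45 mm behind the grasp point.
Start: joints at [-1.366, 0.264, 1.604, -0, 1.274, -0.037], TCP at [0.162, -0.655, 0.264] pointing down, gripper open.
Joint ranges: [-2.63, 2.63], [-0.94, 2.18], [0.31, 2.57], [-1.31, 4.45], [0, 2.66], [-2.55, 2.55]. Speed limits (rad/s): [2.57, 2.57, 3.14, 3.14, 3.14, 3.14].

INTERFACE

Orientations are given as a unit quaternion [w, x, y, z].
In Python, from bench import arm gives the robot as it stands. The module is installed in compiled form; this text tells all that it offers.
- The arm moves only by the shell command python3 -m inch 'ROWS' [OPENING] [FORCE]. ROWS is JSON, a list of rows, each an object of numbers: "x", "y", "z": the shift along the tool's x, y, z each as a share of 200 mm, from -1 to 1; "yaw": the turn about the tool's z as a share of 180 degrees, from -1 to 1. In form: [{"x": .., "y": .., "z": .., "yaw": ..}, ...]. A call has 1 to 8 rows; each row is the pose to reach, as a shift and turn from the pose commanded when the call began, along the tool's axes at that moment, turning the shorter way round; what a row does not reach only later rows make up. A row lasts 1/10 s, in which the tool goes at most 50 mm and 8.59 degrees, less where a joint would pass 70% of its speed; a pose out of reach is approached as far as the arm can. A call with a number of a shift or a turn outside -1 to 1 is refused whole. A call with a gripper value outside its range is refused whole. OPENING is the closure, from -1 (fully open) to 1 (shut), so that 0 is half open, set as the call begins (- or left out, the last holds). The fingers move at their own pace and stop on an object; FORCE is the grip in N (left out, the last holds). Time passes only in rows, so rows that repeat a pose let the fingers close. It gives the time, the measured TCP pose, the force, the opening and the grip force at its end, in the units of the state.
- arm.get_obs(): the state, without advancing time (a new reading comes with each control period).
- arm.get_image(name): name is "scene" or "top" or "wrist"; returns a dict with "image" (420x560x3 uint8, red, green, blue), "z_map" (420x560 float32, m along the optical axis (not along the pixel's ray), 0 where there is no reading), "K" (3x3 intrinsics, pixels), "k1" (the pictures are not rectified: a ray, as slopes to the right and down, at radius r is drawn at 1 + k1 r^2 times it, then the intrinsics apply), "rvec" (rotation vector, rad) and "tvec" (3), from world to camera coordinates, as OpenCV has them. Camera axes: x right, y down, z forward; pixel columns grow to the right and rows downward; lengths in m; the calibration is good to about 2 mm. A picture is of the moment at which its call begins.
- arm.job_done(): hands the job in; it is judged then, once.
The state is a dict: "t": time; "joints": joint angles; "joint_vel": joint speeds; "joint_torque": joint torques, N m; "position": TCP position; "ee_rot": TCP orientation; "wrist_force": force on the tool from outside, world axes, zero at the start; "torque": the same for the moment, N m; "gripper_width": finger opening in m; "grip_force": force on a finger pad.
Only numpy, scipy, OpenCV 4.12 (cv2) and the standard library are available. Lean on these libraries where they do the work, as an engineer would, in place of code of your own. Each camera call takes 0.05 s, during which the arm holds its last target. There are 200 camera calls.

TASK

Slide the white tile lid along the top of the wooden case by its brown knob, without picking it up off the wood, until it drops fully home in its pocket over the bobbins. Then swing the red-tipped latch lever over and press it all the way down so that it holds the lid, and let go of everything. Leave the other things on the table where they are.

Things in the scene. Friction and masses are not known exactly. Their poses are not given: they have to be found in the camera images.
- case: Fixed light-wood block 160 (own x) x 320 (own y) x 40 mm high; origin at the centre of its underside, z up. The lid slides on its flat top (deck). Towards its -y end a pocket 125 (x) x 95 (y) mm, 8 mm deep, is sunk in the top, centred at own (0, -75) mm; inside the pocket's 12 mm ledge a deeper well holds bobbins. The latch stands on the top at the -y end.
- pocket (a point): Centre of the pocket at the height of its ledge, 32 mm above the case's underside; axes as the case's. The lid's origin comes here when it is home: its top is then flush with the deck.
- lid: White ceramic tile 120 (own x) x 90 (own y) x 8 mm, 0.15 to 0.31 kg, a brown bar-shaped knob on its middle. Origin at the centre of its underside, z up. It starts on the deck, on the +y part of the case, turned up to 20 degrees against the case; at home its axes are parallel to the case's, with 2.5 mm play on each side (no half turn needed).
- knob (a point): Middle of the brown knob, 21 mm above the lid's underside. The knob is a block 18 mm wide (lid x), 50 mm long (lid y), and 26 mm high, its top 34 mm above the lid's underside.
- latch (a joint): Angle of the latch lever, rad: 0 = shut, lying level over the lid and pointing to the case's +y (at its stop); pi/2 = upright; it starts open at 1.8 to 2.2, past upright, leaning out over the case's -y end. Hinge friction of about 0.12 N m keeps it where it is left. A lid that is not home blocks it from shutting.
- latch_hinge (a point): Point on the hinge axis of the latch, fixed on the case at own (42, -142, 54) mm: 14 mm above the deck; axes as the case's; the hinge axis runs along the case's x. Two steel cheeks beside the lever reach 12 mm above it.
- latch_tip (a point): Near the lever's free end, on its centre line, 85 mm from the hinge axis. The lever is a steel strap 16 mm wide, 6 mm thick, with a red grip 22 mm wide, 12 mm thick on its outer part, 52 to 88 mm from the hinge. A rubber pad 35 mm from the hinge reaches 13 mm below the centre line: 1 mm above the lid when both are home.
- pin_vice: Bystander: steel pin vice about 115 mm long and 14 mm thick, lying on the table; origin under its handle.
- spool: Bystander: orange thread spool, 44 mm across, 60 mm high, standing; origin under its middle.
- jar: Bystander: green glass jar, 60 mm across, 80 mm high; origin under its middle.
- mug: Bystander: blue ceramic mug, 76 mm across, 85 mm high; origin under its middle.
- driver: Bystander: screwdriver 170 mm long lying on the table; origin under its middle.
Not all that is in view belongs to the job. What is meant by the lid is not orange or pink, and is the larger of those in its own colour.

How it is judged:
On the way, in this order (a step that is already met when the one before it is completed fails the run):
1. The lid has dropped home in its pocket while the latch is still open (x of lid in the frame of pocket between -0.005 and 0.005 m and y of lid in the frame of pocket between -0.005 and 0.005 m and z of lid in the frame of pocket below 0.0025 m and angle between the z axis of lid and the z axis of case, either way round below 0.035 rad and angle between the y axis of lid and the y axis of case, either way round below 0.12 rad and value of joint latch above 0.3 rad), for 0.2 s.
2. The latch lever is pressed down over the lid (x of lid in the frame of pocket between -0.005 and 0.005 m and y of lid in the frame of pocket between -0.005 and 0.005 m and z of lid in the frame of pocket below 0.0025 m and angle between the z axis of lid and the z axis of case, either way round below 0.035 rad and angle between the y axis of lid and the y axis of case, either way round below 0.12 rad and value of joint latch below 0.08 rad), for 0.2 s.
At the end, for the whole second after the job is handed in: The lid lies at rest home in the pocket (centre within 5 mm of the pocket's in x and y, underside no more than 2.5 mm above the ledge, level within 2 degrees, its sides parallel to the pocket's within 7 degrees) and the latch stands within 0.08 rad of fully shut over it (all of step 2 and linear speed of lid below 0.01 m/s); the robot touches nothing.
It fails at once if The lid is lifted: its middle rises more than 7 mm above the deck (z of lid in the frame of case above 0.047 m).
It fails at once if A bystander (pin vice, spool, jar, mug or screwdriver) is moved more than 30 mm (distance of any of pin_vice, spool, jar, mug, driver from where it was at the start of the episode above 0.03 m).
It also fails if it takes over 58 s, if anything falls off the work surface, if the arm or the gripper's body presses on something with over 40 N, if the wrist force passes 120 N, or if a joint passes its speed limit or range.

## Working session

There is one attempt and no reset: what is moved stays moved. The work goes in short steps, Python scripts to look and compute and a shell command to move; the robot and the scene stay as the last step left them, time stands still between calls to the robot, and variables do not carry over. Pictures are saved under pics/ and viewed, at most 10 in all, crops included, and the job is handed in when it is done.

```bash
mkdir -p pics
cat > h.py <<'E'
import numpy as np, cv2
from bench import arm
def grab(n,save=None):
    d=arm.get_image(n)
    if save: cv2.imwrite('pics/'+save,d['image'][:,:,::-1])
    return d
def world(d,uv,z=None):
    """pixels -> world; on plane z, or by z_map if z None"""
    uv=np.atleast_2d(uv).astype(float); K=np.array(d['K'])
    s=cv2.undistortPoints(uv[:,None],K,np.array([d['k1'],0,0,0.]))[:,0]
    R=cv2.Rodrigues(np.array(d['rvec'],float))[0]; t=np.array(d['tvec'],float).ravel()
    ray=np.c_[s,np.ones(len(s))]
    c=-R.T@t; w=ray@R
    if z is None: lam=np.array([d['z_map'][int(round(v)),int(round(u))] for u,v in uv])
    else: lam=(z-c[2])/w[:,2]
    return c+lam[:,None]*w
def zworld(d):
    h,w=d['z_map'].shape; g=np.stack(np.meshgrid(np.arange(w),np.arange(h)),-1).reshape(-1,2)
    return world(d,g).reshape(h,w,3)
E
python3 - <<'E'
from h import *
for n in ('top','scene'):
    d=grab(n,n+'0.png'); print(n,d['tvec'],d['k1'])
print(arm.get_obs())
E
```

```text
top [-0.00621166  0.61062778  0.82553804] 0.01327389041370938
scene [-0.11375689 -0.41416334  1.57075578] -0.058825190362925606
{'t': 0.1, 'joints': array([-1.36590754e+00,  2.64661197e-01,  1.60521917e+00, -2.32256959e-05,
        1.27371081e+00, -3.69056184e-02]), 'joint_vel': array([-5.65654582e-05, -1.60430168e-03, -2.63083831e-03,  1.11285641e-03,
        4.17198888e-04,  1.57718577e-03]), 'joint_torque': array([ 1.75909272e-04, -5.03618681e+01, -3.58070576e+01,  7.30962306e-02,
        2.33355729e-02, -5.86863030e-05]), 'position': array([ 0.16149346, -0.65479077,  0.26253353]), 'ee_rot': array([-9.94807145e-04,  9.92699923e-01,  1.20606236e-01, -9.48924688e-05]), 'wrist_force': array([-0.33866896, -1.03495636,  0.63596485]), 'torque': array([-0.0033852 , -0.00991591,  0.04948985]), 'grip_force': 0.0, 'gripper_width': 0.0881796848544034}
```

View pics/top0.png

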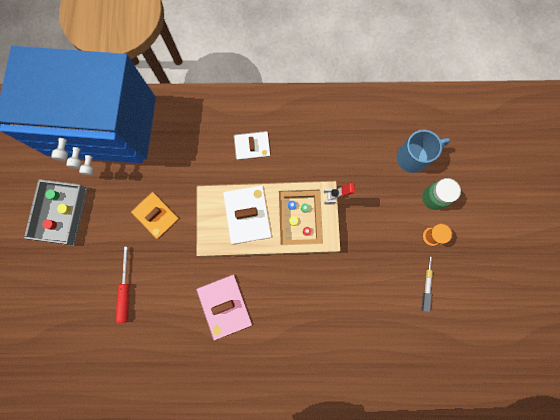

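View pics/scene0.png

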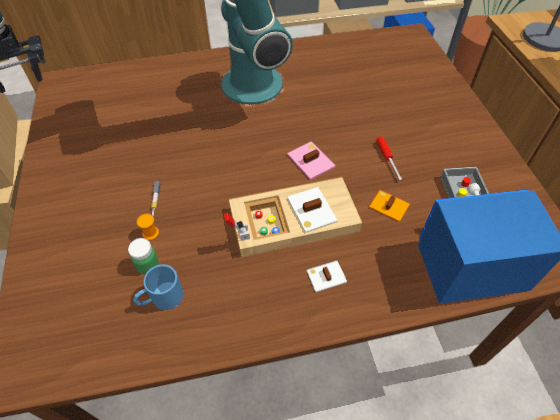

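Top view: the case lies at px (197..340, 183..255). The lid is at about (247,214) with its knob at (246,213), the pocket is near (300,217), and the red latch tip is near (348,189). The smaller white tile at (252,146) is a decoy.

```bash
cat > m.py <<'E'
from h import *
def top_measure():
    d=grab('top'); hsv=cv2.cvtColor(d['image'],cv2.COLOR_RGB2HSV); P=zworld(d); out={}
    roi=np.zeros(hsv.shape[:2],bool); roi[165:270,180:370]=1
    Z=P[...,2]
    print('deck z',np.median(Z[245,200:330]),'lid z',np.median(Z[200,240:260]))
    def rect(m,z):
        c=max(cv2.findContours(m.astype(np.uint8),cv2.RETR_EXTERNAL,cv2.CHAIN_APPROX_NONE)[0],key=cv2.contourArea)[:,0]
        w=world(d,c,z)[:,:2].astype(np.float32); return cv2.minAreaRect(w)
    H,S,V=cv2.split(hsv)
    case=roi&(Z>.030)&(Z<.044)|roi&(Z>.03)&(S<40)&(Z<.06)
    case=cv2.morphologyEx(case.astype(np.uint8),cv2.MORPH_OPEN,np.ones((15,15)))
    print('case',rect(case,.040))
    lid=roi&(S<40)&(V>170)&(np.arange(560)[None]<320)
    print('lid',rect(lid,.048))
    kn=roi&(V<130)&(S>80)&(Z>.062)&(np.arange(560)[None]<320)
    print('knob',rect(kn,.074), kn.sum())
    red=roi&((H<6)|(H>174))&(S>170)&(V>90)&(np.arange(560)[None]>325)
    q=P[red]; q=q[q[:,2]>.04]; print('red',len(q),q.min(0),q.max(0),np.median(q,0))
    g=roi&(S<40)&(np.arange(560)[None]>320)&(Z>.05); q=P[g]; print('steel',len(q),np.median(q,0))
top_measure()
E
python3 m.py
```

```text
deck z 0.04009943863034343 lid z 0.04855646819717324
case ((0.6070792078971863, 0.05534002184867859), (0.1441735029220581, 0.1317298859357834), 89.94808959960938)
lid ((0.6036716103553772, 0.05662212520837784), (0.12119148671627045, 0.09119221568107605), 9.899493217468262)
knob ((0.6017616987228394, 0.05625272914767265), (0.017930567264556885, 0.04704411327838898), 9.529534339904785) 87
red 127 [ 0.63245984 -0.17149679  0.10572048] [ 0.65369396 -0.14962334  0.13727726] [ 0.64251968 -0.15889534  0.12637454]
steel 185 [ 0.64056311 -0.13239226  0.06899344]
```

```bash
cat > c.py <<'E'
from h import *
d=grab('top'); P=zworld(d); Z=P[...,2]
m=(Z>.028)&(Z<.075); m[:165]=0;m[270:]=0;m[:,:180]=0;m[:,350:]=0
m=cv2.morphologyEx(m.astype(np.uint8),cv2.MORPH_CLOSE,np.ones((9,9)))
m=cv2.morphologyEx(m,cv2.MORPH_OPEN,np.ones((25,25)))
c=max(cv2.findContours(m,cv2.RETR_EXTERNAL,cv2.CHAIN_APPROX_NONE)[0],key=cv2.contourArea)[:,0]
r=cv2.minAreaRect(world(d,c,.04)[:,:2].astype(np.float32)); print(r)
a=r[2] if r[1][0]<r[1][1] else r[2]-90
a=np.radians(a); R=np.array([[np.cos(a),-np.sin(a)],[np.sin(a),np.cos(a)]]); o=np.array(r[0])
print('yaw',np.degrees(a),'pocket',o+R@[0,-.075],'hinge',o+R@[.042,-.142])
# pocket floor check
h=(Z<.036)&(Z>.015); h[:188]=0;h[246:]=0;h[:,:272]=0;h[:,330:]=0
c=max(cv2.findContours(h.astype(np.uint8),cv2.RETR_EXTERNAL,cv2.CHAIN_APPROX_NONE)[0],key=cv2.contourArea)[:,0]
print('pocket rect',cv2.minAreaRect(world(d,c,.036)[:,:2].astype(np.float32)))
E
python3 c.py
```

```text
((0.593961775302887, 0.06970438361167908), (0.1610649824142456, 0.20081062614917755), 1.716326355934143)
yaw 1.716326355934143 pocket [ 0.59620811 -0.00526197] hinge [ 0.64019598 -0.07097397]
pocket rect ((0.5989655256271362, -0.06484438478946686), (0.12457848340272903, 0.09527871757745743), 1.891648769378662)
```

Pocket rectangle measures 124.6 x 95.3 mm, matching the spec. It is centred at (0.599, -0.065) with yaw 1.8°. The lid measures 121 x 91 mm, at (0.604, 0.057) with yaw 9.9°. The hinge should then be at (0.643, -0.131), which agrees with the steel seen. Now moving towards the knob.

```bash
cat > go.py <<'E'
# python3 go.py x y z angle_of_tool_y_deg -> shifts in tool units
import sys
from h import *
from scipy.spatial.transform import Rotation as Ro
o=arm.get_obs(); q=o['ee_rot']; R=Ro.from_quat([q[1],q[2],q[3],q[0]]).as_matrix()
t=np.array([float(v) for v in sys.argv[1:4]]); s=R.T@(t-o['position'])/.2
a=np.degrees(np.arctan2(R[1,1],R[0,1])); da=(float(sys.argv[4])-a+90)%180-90
print('pos',o['position'].round(4),'ang',a.round(2),'F',np.round(o['wrist_force'],1),'t',o['t'],'j',np.round(o['joints'],2))
print('shift',s.round(4),'yaw',round(-da/180,4))
E
python3 -m inch '[{"x":1,"y":-1,"yaw":-0.16},{"x":1,"y":-1,"yaw":-0.16},{"x":1,"y":-1,"yaw":-0.16},{"x":1,"y":-1,"yaw":-0.16},{"x":1,"y":-1,"yaw":-0.16},{"x":1,"y":-1,"yaw":-0.16},{"x":1,"y":-1,"yaw":-0.16}]' -0.2; python3 go.py .6037 .0566 .2 9.9
```

```text
pos [ 0.1615 -0.655   0.2629] ang -76.14 F [ 0.5  0.1 -0.4] t 0.2 j [-1.37  0.26  1.6   0.    1.27 -0.04]
shift [ 2.9984 -2.9244  0.3187] yaw -0.478schema error: expected keys x, y, z, yaw
```

```bash
python3 -m inch '[{"x":1,"y":-1,"z":0,"yaw":-0.16},{"x":1,"y":-1,"z":0,"yaw":-0.16},{"x":1,"y":-1,"z":0,"yaw":-0.16},{"x":1,"y":-1,"z":0,"yaw":-0.16},{"x":1,"y":-1,"z":0,"yaw":-0.16},{"x":1,"y":-1,"z":0,"yaw":-0.16},{"x":1,"y":-1,"z":0,"yaw":-0.16}]' -0.2; python3 go.py .6037 .0566 .2 9.9
```

```text
t: 0.9
position: [0.3095, -0.4099, 0.2636]
ee_rot: [-0.001, 0.931, 0.366, 0.001]
wrist_force: [0.8, -0.1, -0.2]
gripper_width: 0.0529
grip_force: 0.0
pos [ 0.3095 -0.4099  0.2636] ang -47.11 F [ 0.8 -0.1 -0.2] t 0.9 j [-0.97 -0.04  1.94  0.    1.24 -0.15]
shift [ 2.665  -0.7073  0.322 ] yaw -0.3167
```

```bash
python3 -m inch '[{"x":1,"y":-0.27,"z":0,"yaw":-0.16},{"x":1,"y":-0.27,"z":0,"yaw":-0.16},{"x":1,"y":-0.27,"z":0,"yaw":-0.16},{"x":1,"y":-0.27,"z":0,"yaw":-0.16},{"x":1,"y":-0.27,"z":0,"yaw":-0.16}]'; python3 go.py .6037 .0566 .2 9.9
```

```text
t: 1.4
position: [0.4203, -0.235, 0.2638]
ee_rot: [-0.0, 0.81, 0.586, 0.001]
wrist_force: [-0.4, 0.1, -0.0]
gripper_width: 0.0528
grip_force: 0.0
pos [ 0.4203 -0.235   0.2638] ang -18.24 F [-0.4  0.1 -0. ] t 1.4 j [-0.56 -0.11  2.    0.    1.25 -0.24]
shift [1.6716 0.4144 0.3215] yaw -0.1564
```

```bash
python3 -m inch '[{"x":1,"y":0.25,"z":0,"yaw":-0.156},{"x":1,"y":0.25,"z":0,"yaw":-0.156},{"x":1,"y":0.25,"z":0,"yaw":-0.156},{"x":1,"y":0.25,"z":0,"yaw":-0.156},{"x":1,"y":0.25,"z":0,"yaw":-0.156}]'; python3 go.py .6037 .0566 .2 9.9
```

```text
t: 1.9
position: [0.5318, -0.0618, 0.2637]
ee_rot: [0.0, 0.644, 0.765, 0.001]
wrist_force: [-0.1, -0.6, -0.7]
gripper_width: 0.0526
grip_force: 0.0
pos [ 0.5318 -0.0618  0.2637] ang 9.76 F [-0.1 -0.6 -0.7] t 1.9 j [-0.16 -0.    1.9   0.    1.24 -0.33]
shift [0.5222 0.4544 0.3194] yaw -0.0008
```

```bash
python3 -m inch '[{"x":0.522,"y":0.454,"z":0.32,"yaw":0},{"x":0.522,"y":0.454,"z":0.32,"yaw":0},{"x":0.522,"y":0.454,"z":0.32,"yaw":0},{"x":0.522,"y":0.454,"z":0.32,"yaw":0},{"x":0.522,"y":0.454,"z":0.32,"yaw":0}]'
python3 - <<'E'
from h import *
d=grab('wrist','w1.png')
E
python3 go.py .6037 .0566 .077 9.9
```

```text
t: 2.4
position: [0.6014, 0.0526, 0.1982]
ee_rot: [-0.001, 0.646, 0.764, -0.001]
wrist_force: [-0.0, -0.8, 1.4]
gripper_width: 0.0526
grip_force: 0.0
pos [0.6015 0.052  0.1993] ang 9.49 F [ 0.6  0.5 -0.4] t 2.45 j [ 0.05  0.18  1.83 -0.    1.13 -0.12]
shift [0.0215 0.0153 0.6115] yaw -0.0023
```

View pics/w1.png

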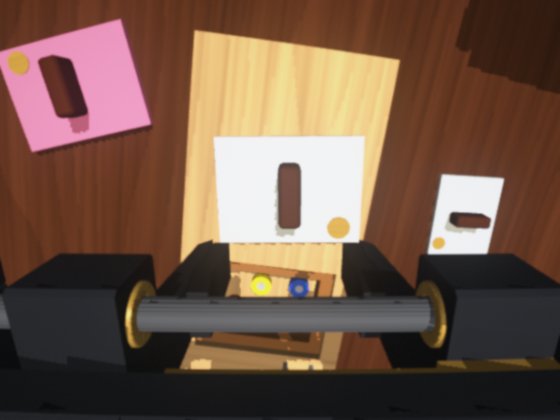

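The wrist view shows the lid at (290,190), square to the gripper. Its knob, at (289,195), is centred laterally between the fingers. Descending, then gripping lightly.

```bash
python3 -m inch '[{"x":0.02,"y":0.015,"z":0.2,"yaw":-0.002},{"x":0.02,"y":0.015,"z":0.4,"yaw":-0.002},{"x":0.02,"y":0.015,"z":0.55,"yaw":-0.002},{"x":0.02,"y":0.015,"z":0.6,"yaw":-0.002},{"x":0.02,"y":0.015,"z":0.6,"yaw":-0.002}]' - 15; python3 -m inch '[{"x":0,"y":0,"z":0,"yaw":0},{"x":0,"y":0,"z":0,"yaw":0},{"x":0,"y":0,"z":0,"yaw":0},{"x":0,"y":0,"z":0,"yaw":0},{"x":0,"y":0,"z":0,"yaw":0},{"x":0,"y":0,"z":0,"yaw":0}]' 1 15; python3 go.py .599 -.0648 .077 1.8
python3 - <<'E'
from h import *
d=grab('top','t2.png')
E
```

```text
t: 2.95
position: [0.6029, 0.0563, 0.0791]
ee_rot: [-0.001, 0.644, 0.765, -0.001]
wrist_force: [0.0, -0.0, -0.5]
gripper_width: 0.0526
grip_force: 0.0
t: 3.55
position: [0.604, 0.0581, 0.0806]
ee_rot: [0.0, 0.643, 0.766, -0.0]
wrist_force: [-3.0, -0.9, 6.4]
gripper_width: 0.018
grip_force: 15.0
pos [0.604  0.0581 0.0806] ang 9.91 F [-3.  -0.9  6.4] t 3.55 j [ 0.06  0.31  1.91 -0.    0.92 -0.12]
shift [-0.6012 -0.1306  0.0183] yaw 0.0451
```

View pics/t2.png

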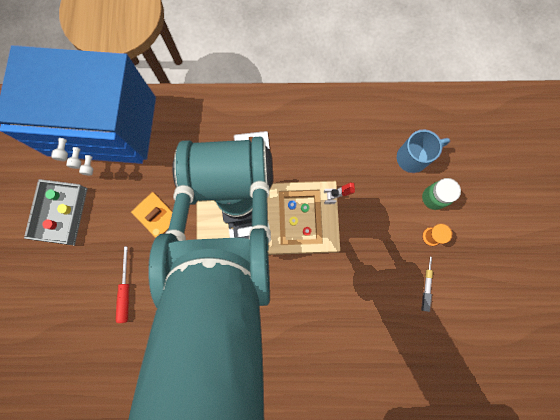

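Grasped: width 18 mm, as the knob should be. Slide most of the way, turning to square with the case.

```bash
python3 -m inch '[{"x":-0.08,"y":-0.02,"z":0,"yaw":0.01},{"x":-0.16,"y":-0.035,"z":0,"yaw":0.02},{"x":-0.24,"y":-0.055,"z":0,"yaw":0.03},{"x":-0.32,"y":-0.07,"z":0,"yaw":0.04},{"x":-0.40,"y":-0.09,"z":0,"yaw":0.045},{"x":-0.48,"y":-0.105,"z":0,"yaw":0.045},{"x":-0.53,"y":-0.115,"z":0,"yaw":0.045},{"x":-0.53,"y":-0.115,"z":0,"yaw":0.045}]'; python3 go.py .599 -.0633 .077 1.8
```

```text
t: 4.4
position: [0.5991, -0.0532, 0.0794]
ee_rot: [0.001, 0.697, 0.717, -0.001]
wrist_force: [-0.0, -3.6, 1.8]
gripper_width: 0.018
grip_force: 15.0
pos [ 0.5991 -0.0532  0.0794] ang 1.69 F [-0.  -3.6  1.8] t 4.4 j [-0.13  0.3   1.92 -0.    0.92 -0.16]
shift [-0.0505 -0.0021  0.0122] yaw -0.0006
```

Run:
```python
from h import *
d=grab('wrist','w3.png')
d=grab('scene','s3.png'); im=d['image'][150:270,200:380]; cv2.imwrite('pics/s3c.png',cv2.resize(im[:,:,::-1],None,fx=4,fy=4,interpolation=cv2.INTER_CUBIC))
```

```text
(no output)
```

View pics/w3.png

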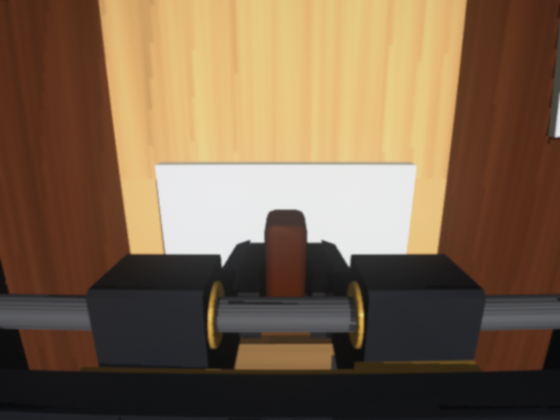

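View pics/s3c.png

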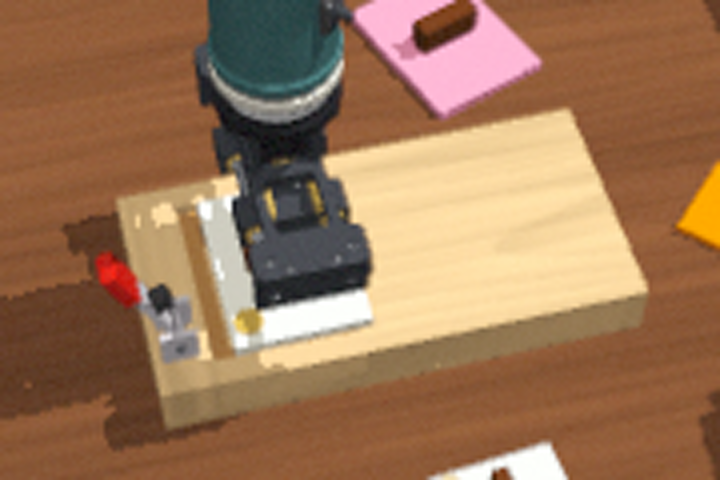

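Lid lies parallel to the case and laterally centred (margins 37 and 39 px in the wrist view), about 10 mm short of home. Next: creep forward with slight down pressure.

```bash
python3 -m inch '[{"x":-0.025,"y":-0.002,"z":0.005,"yaw":0},{"x":-0.04,"y":-0.002,"z":0.01,"yaw":0},{"x":-0.045,"y":-0.002,"z":0.015,"yaw":0},{"x":-0.05,"y":-0.002,"z":0.02,"yaw":0},{"x":-0.05,"y":-0.002,"z":0.025,"yaw":0},{"x":-0.05,"y":-0.002,"z":0.025,"yaw":0}]'; python3 go.py .599 -.0633 .071 1.8
```

```text
t: 5.1
position: [0.5991, -0.0584, 0.0767]
ee_rot: [-0.001, 0.696, 0.718, 0.0]
wrist_force: [-6.3, 6.4, 15.5]
gripper_width: 0.018
grip_force: 15.0
pos [ 0.5991 -0.0584  0.0767] ang 1.8 F [-6.3  6.4 15.5] t 5.1 j [-0.14  0.31  1.92  0.    0.91 -0.17]
shift [-0.0247 -0.001   0.0283] yaw 0.0
```

```bash
python3 -m inch '[{"x":0,"y":0,"z":-0.015,"yaw":0},{"x":0,"y":0,"z":-0.015,"yaw":0},{"x":0,"y":0,"z":-0.015,"yaw":0}]'; python3 go.py .599 -.0633 .071 1.8
python3 - <<'E'
from h import *
d=grab('wrist','w4.png')
d=grab('scene'); P=zworld(d); H,S,V=cv2.split(cv2.cvtColor(d['image'],cv2.COLOR_RGB2HSV))
X,Y,Z=P[...,0],P[...,1],P[...,2]
m=(S<45)&(V>150)&(X>.53)&(X<.67)&(Y>-.115)&(Y<.0)&(Z>.03)&(Z<.06)
q=P[m]; A=np.c_[q[:,:2]-[.599,-.0648],np.ones(len(q))]
print(len(q),q.min(0),q.max(0),'plane',np.linalg.lstsq(A,q[:,2],rcond=None)[0])
E
```

```text
t: 5.4
position: [0.5988, -0.0602, 0.0767]
ee_rot: [-0.0, 0.696, 0.718, -0.001]
wrist_force: [0.5, -0.4, -2.2]
gripper_width: 0.018
grip_force: 15.0
pos [ 0.5988 -0.0602  0.0767] ang 1.81 F [ 0.5 -0.4 -2.2] t 5.4 j [-0.14  0.31  1.92 -0.    0.91 -0.17]
shift [-0.0154  0.0006  0.0286] yaw 0.0001
475 [ 0.53680302 -0.10598813  0.03084149] [ 0.66335269 -0.01186086  0.05161658] plane [0.00128166 0.07778599 0.04344911]
```

View pics/w4.png

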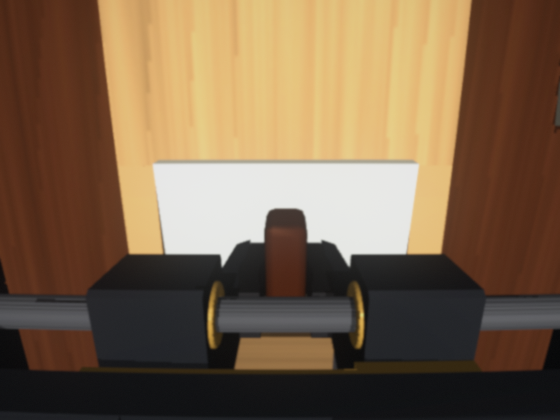

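The lid's front has dipped into the pocket while its rear edge still rides the deck about 4 mm short. Pushing on lightly.

```bash
python3 -m inch '[{"x":-0.01,"y":0,"z":0,"yaw":0},{"x":-0.02,"y":0,"z":0,"yaw":0},{"x":-0.025,"y":0,"z":0.005,"yaw":0},{"x":-0.025,"y":0,"z":0.015,"yaw":0},{"x":-0.025,"y":0,"z":0.025,"yaw":0},{"x":-0.025,"y":0,"z":0.025,"yaw":0}]'; python3 go.py .599 -.0633 .071 1.8
cat > lid.py <<'E'
from h import *
d=grab('scene'); P=zworld(d); H,S,V=cv2.split(cv2.cvtColor(d['image'],cv2.COLOR_RGB2HSV))
X,Y,Z=P[...,0],P[...,1],P[...,2]
m=(S<45)&(V>150)&(X>.53)&(X<.67)&(Y>-.115)&(Y<.0)&(Z>.03)&(Z<.06)
q=P[m]; A=np.c_[q[:,:2]-[.599,-.0648],np.ones(len(q))]
print(len(q),q.min(0),q.max(0),'plane',np.linalg.lstsq(A,q[:,2],rcond=None)[0])
E
python3 lid.py
```

```text
t: 6.1
position: [0.6001, -0.0649, 0.0731]
ee_rot: [0.0, 0.696, 0.718, 0.0]
wrist_force: [-0.4, 2.9, 2.1]
gripper_width: 0.018
grip_force: 15.0
pos [ 0.6001 -0.0649  0.0731] ang 1.79 F [-0.4  2.9  2.1] t 6.1 j [-0.15  0.31  1.92  0.    0.91 -0.18]
shift [ 0.0081 -0.0051  0.0105] yaw -0.0001
462 [ 0.53593835 -0.11151467  0.03225765] [ 0.66293461 -0.0172412   0.046774  ] plane [0.00337726 0.00373521 0.04027113]
```

Lid is level with its top at 0.0403 (deck 0.040), so it is home. Release and rise, then look at it and the latch.

```bash
python3 -m inch '[{"x":0,"y":0,"z":-0.005,"yaw":0},{"x":0,"y":0,"z":-0.005,"yaw":0},{"x":0,"y":0,"z":-0.005,"yaw":0},{"x":0,"y":0,"z":-0.005,"yaw":0}]' -0.2 15; python3 -m inch '[{"x":0,"y":0,"z":-0.15,"yaw":0},{"x":0,"y":0,"z":-0.35,"yaw":0},{"x":0,"y":0,"z":-0.6,"yaw":0},{"x":0.2,"y":0,"z":-0.8,"yaw":0},{"x":0.5,"y":0,"z":-0.8,"yaw":0},{"x":0.5,"y":0,"z":-0.8,"yaw":0}]' ; python3 lid.py
python3 - <<'E'
from h import *
d=grab('top'); P=zworld(d); H,S,V=cv2.split(cv2.cvtColor(d['image'],cv2.COLOR_RGB2HSV))
X,Y,Z=P[...,0],P[...,1],P[...,2]
for n in ('top','scene'):
    d=grab(n); P=zworld(d); H,S,V=cv2.split(cv2.cvtColor(d['image'],cv2.COLOR_RGB2HSV))
    X,Y,Z=P[...,0],P[...,1],P[...,2]
    m=((H<6)|(H>174))&(S>170)&(V>90)&(X>.6)&(X<.69)&(Y<-.1)&(Y>-.2)&(Z>.06)
    q=P[m]; print(n,len(q)); 
    if len(q): print(q.min(0),q.max(0),q.mean(0))
E
python3 go.py .643 -.2 .15 1.8
```

```text
t: 6.55
position: [0.5996, -0.0655, 0.0737]
ee_rot: [0.0, 0.696, 0.718, -0.0]
wrist_force: [-0.3, -0.1, -0.5]
gripper_width: 0.0476
grip_force: 0.0
t: 7.15
position: [0.5974, 0.0377, 0.2364]
ee_rot: [0.001, 0.695, 0.719, 0.002]
wrist_force: [-0.3, -0.2, -0.2]
gripper_width: 0.0529
grip_force: 0.0
1098 [ 0.53202214 -0.11189022  0.03062814] [ 0.66343479 -0.01780196  0.05267532] plane [ 0.00367151 -0.00249143  0.03996367]
top 128
[ 0.63267568 -0.17161636  0.10758503] [ 0.65404445 -0.14976064  0.13741496] [ 0.64232542 -0.15964666  0.12428925]
scene 88
[ 0.63451189 -0.17161144  0.10236911] [ 0.65813287 -0.15082085  0.13699362] [ 0.64858376 -0.16113789  0.12515172]
pos [0.5959 0.0342 0.2326] ang 1.85 F [ 0.5 -0.2 -0.6] t 7.35 j [ 0.02  0.14  1.81 -0.    1.19 -0.02]
shift [-1.1774  0.1985  0.4136] yaw 0.0003
```

Lid confirmed home: level, top at 0.040, y from -0.112 to -0.018. The red tip is at about (0.643, -0.165, 0.131), so the latch stands near 1.98 rad, still open. Going behind the lever with shut fingers.

```bash
python3 -m inch '[{"x":-1,"y":0.2,"z":0,"yaw":0},{"x":-1,"y":0.2,"z":0,"yaw":0},{"x":-1,"y":0.2,"z":0,"yaw":0},{"x":-1,"y":0.2,"z":0,"yaw":0},{"x":-1,"y":0.2,"z":0,"yaw":0},{"x":-1,"y":0.2,"z":0,"yaw":0}]' 1 20; python3 go.py .643 -.22 .13 1.8
```

```text
t: 7.95
position: [0.6417, -0.1671, 0.232]
ee_rot: [-0.001, 0.698, 0.716, -0.001]
wrist_force: [-0.4, 0.2, 0.1]
gripper_width: 0.0071
grip_force: 0.0
pos [ 0.6417 -0.1671  0.232 ] ang 1.53 F [-0.4  0.2  0.1] t 7.95 j [-0.29  0.26  1.66 -0.    1.22 -0.32]
shift [-0.2647  0.0008  0.5097] yaw -0.0015
```

```bash
python3 -m inch '[{"x":-0.27,"y":0,"z":0,"yaw":0},{"x":-0.27,"y":0,"z":0,"yaw":0},{"x":-0.27,"y":0,"z":0.2,"yaw":0},{"x":-0.27,"y":0,"z":0.4,"yaw":0},{"x":-0.27,"y":0,"z":0.51,"yaw":0},{"x":-0.27,"y":0,"z":0.51,"yaw":0},{"x":-0.27,"y":0,"z":0.51,"yaw":0}]'; python3 go.py .643 -.131 .13 1.8
```

```text
t: 8.65
position: [0.644, -0.2169, 0.1315]
ee_rot: [-0.001, 0.696, 0.718, -0.0]
wrist_force: [0.9, -0.6, 0.8]
gripper_width: 0.0004
grip_force: 0.0
pos [ 0.644  -0.2169  0.1315] ang 1.84 F [ 0.9 -0.6  0.8] t 8.65 j [-0.36  0.38  1.71  0.    1.05 -0.39]
shift [0.4294 0.0086 0.0076] yaw 0.0002
```

```bash
python3 -m inch '[{"x":0.1,"y":0,"z":0,"yaw":0},{"x":0.2,"y":0,"z":0,"yaw":0},{"x":0.27,"y":0,"z":0,"yaw":0},{"x":0.33,"y":0,"z":0,"yaw":0},{"x":0.39,"y":0,"z":0,"yaw":0},{"x":0.45,"y":0,"z":0,"yaw":0},{"x":0.485,"y":0,"z":0,"yaw":0},{"x":0.485,"y":0,"z":0,"yaw":0}]'; python3 go.py .643 -.053 .085 1.8;  python3 - <<'E'
from h import *
d=grab('scene','s5.png'); im=d['image'][150:270,200:380]; cv2.imwrite('pics/s5c.png',cv2.resize(im[:,:,::-1],None,fx=4,fy=4,interpolation=cv2.INTER_CUBIC))
E
```

```text
t: 9.45
position: [0.6409, -0.1196, 0.1311]
ee_rot: [-0.001, 0.696, 0.718, -0.0]
wrist_force: [-0.2, 0.9, 0.5]
gripper_width: 0.0008
grip_force: 0.0
pos [ 0.6409 -0.1196  0.1311] ang 1.85 F [-0.2  0.9  0.5] t 9.45 j [-0.22  0.33  1.78  0.    1.04 -0.26]
shift [0.3321 0.0214 0.231 ] yaw 0.0003
```

View pics/s5c.png

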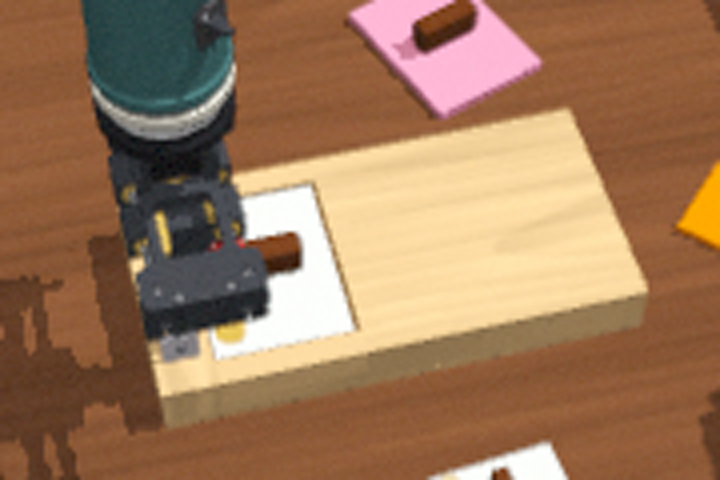

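The picture shows the lid flush in the pocket and the red lever, past upright, just in front of the gripper at (240,245). Continue over and down.

```bash
python3 -m inch '[{"x":0.06,"y":0.01,"z":0,"yaw":0},{"x":0.125,"y":0.01,"z":0,"yaw":0},{"x":0.18,"y":0.01,"z":0.04,"yaw":0},{"x":0.225,"y":0.01,"z":0.085,"yaw":0},{"x":0.26,"y":0.01,"z":0.14,"yaw":0},{"x":0.29,"y":0.01,"z":0.19,"yaw":0},{"x":0.29,"y":0.01,"z":0.21,"yaw":0},{"x":0.29,"y":0.01,"z":0.21,"yaw":0}]'; python3 go.py .643 -.062 .085 1.8
```

```text
t: 10.3
position: [0.6408, -0.0623, 0.0883]
ee_rot: [-0.001, 0.696, 0.718, -0.001]
wrist_force: [-0.0, -0.8, -0.4]
gripper_width: 0.0005
grip_force: 0.0
pos [ 0.6408 -0.0623  0.0883] ang 1.82 F [-0.  -0.8 -0.4] t 10.3 j [-0.14  0.36  1.82  0.    0.96 -0.17]
shift [0.0013 0.0113 0.0166] yaw 0.0001
```

```bash
python3 -m inch '[{"x":0,"y":0,"z":0.015,"yaw":0},{"x":0,"y":0,"z":0.025,"yaw":0},{"x":0,"y":0,"z":0.035,"yaw":0},{"x":0,"y":0,"z":0.035,"yaw":0},{"x":0,"y":0,"z":0.035,"yaw":0}]'; python3 lid.py
```

```text
t: 10.8
position: [0.6419, -0.063, 0.087]
ee_rot: [-0.0, 0.696, 0.718, 0.0]
wrist_force: [-9.9, 2.5, 21.4]
gripper_width: 0.0003
grip_force: 10.5
322 [ 0.53744474 -0.11450589  0.03238045] [ 0.66175643 -0.03005721  0.05968958] plane [ 0.10089047 -0.07636051  0.04001356]
```

21 N of resistance at TCP z 0.087, so the lever is at its stop. Retreat up and verify.

```bash
python3 -m inch '[{"x":0,"y":0,"z":-0.1,"yaw":0},{"x":0,"y":0,"z":-0.3,"yaw":0},{"x":0,"y":0,"z":-0.5,"yaw":0},{"x":0.5,"y":0,"z":-0.7,"yaw":0},{"x":1,"y":0,"z":-0.7,"yaw":0},{"x":1,"y":0,"z":-0.7,"yaw":0},{"x":1,"y":0,"z":-0.7,"yaw":0},{"x":1,"y":0,"z":-0.7,"yaw":0}]'; python3 lid.py
python3 - <<'E'
from h import *
for n in ('top','scene'):
    d=grab(n); P=zworld(d); H,S,V=cv2.split(cv2.cvtColor(d['image'],cv2.COLOR_RGB2HSV))
    X,Y,Z=P[...,0],P[...,1],P[...,2]
    m=((H<6)|(H>174))&(S>170)&(V>90)&(X>.62)&(X<.67)&(Y<-.02)&(Y>-.2)&(Z>.05)
    q=P[m]; print(n,len(q))
    if len(q): print(q.min(0),q.max(0),'slope',np.polyfit(q[:,1],q[:,2],1))
d=grab('scene'); im=d['image'][150:270,200:380]; cv2.imwrite('pics/s6c.png',cv2.resize(im[:,:,::-1],None,fx=4,fy=4,interpolation=cv2.INTER_CUBIC))
E
```

```text
t: 11.65
position: [0.6355, 0.1419, 0.2244]
ee_rot: [0.0, 0.694, 0.72, 0.002]
wrist_force: [0.4, 0.3, 0.2]
gripper_width: 0.0005
grip_force: 0.0
948 [ 0.53509137 -0.1149441   0.03106156] [ 0.66127531 -0.01922671  0.05997422] plane [ 0.04015155 -0.04659524  0.0412982 ]
top 124
[ 0.62993028 -0.0750228   0.0584048 ] [ 0.64903499 -0.04363152  0.06675608] slope [-0.00920397  0.06179758]
scene 95
[ 0.63258419 -0.07664959  0.05640576] [ 0.65513672 -0.0450179   0.06639252] slope [0.00972813 0.06237263]
```

View pics/s6c.png

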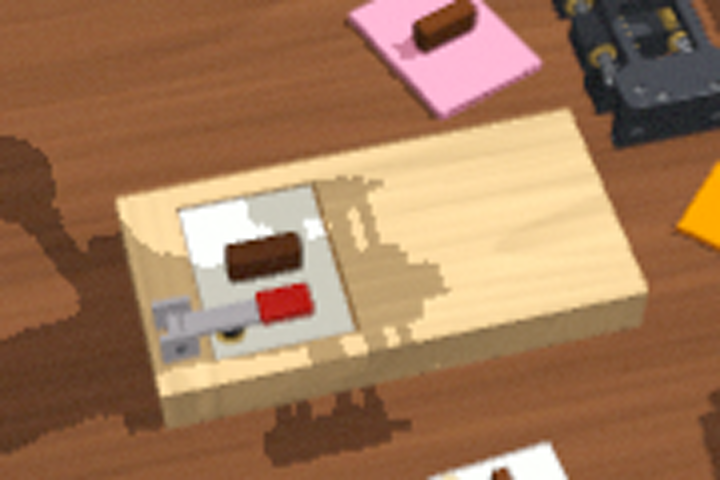

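The picture shows the lid flush in its pocket and the lever lying level over it, red tip at (285,303). The lever's slope measures about 0.01 rad and the robot is clear of everything.

```bash
python3 -c "
from bench import arm
print(arm.job_done())"
```

```text
the job is handed in; nothing more can be done
None
```

The lid is home in its pocket, the latch is pressed shut over it and the robot is clear of everything; I handed the job in at about 12 s of robot time, and the hand-in returned no verdict.

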